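Release the blue globe from the feeder

ROBOT

A 6-joint arm with a two-finger parallel gripper is mounted at the origin on the work surface. World frame = base frame: x ahead of the robot, y to its left, z up, the work surface at z = 0. Lengths are in mm, angles in rad, forces in N, time in s.
With the tool pointing down it reaches from about 300 to 775 mm from the base axis. Payload 14.6 kg.
Tool frame: the origin (TCP) lies midway between the tips of the shut fingers; the grasp point (between the pads) lies 19 mm behind it; y points along the fingers, z is the direction in which the jaws open and shut, and the axes are right-handed (so a half turn about y gives the same grasp; the last joint's range is limited). The gripper opens to 94 mm and grips with 3 to 60 N. Pads are 16 mm wide; open, the fingers measure 119 mm over their backs; the gripper's body (75 mm by 177 mm) begins 78 mm behind the grasp point.
Start: joints at [-1.24, 0.3, 1.521, -0, 1.321, -0.067], TCP at [213.057, -507.046, 180.646] pointing down, gripper open.
Joint ranges: [-3.03, 3.03], [-0.79, 2.21], [0.23, 2.52], [-1.04, 4.18], [0, 3.07], [-2.55, 2.55]. Speed limits (rad/s): [2.22, 2.22, 2.57, 3.14, 3.14, 3.14].

INTERFACE

Orientations are given as [roll, pitch, yaw] about the fixed x, y, z axes, in that order (R = Rz(yaw) Ry(pitch) Rx(roll)).
In Python, from cell import manip gives the robot as it stands.
- The arm moves only by the tool play_rows, never from a script. Its argument "series" is a list of rows, each a list of 3 entries, a list of its own where there are three numbers: the shift along the tool's x, y, z in m, then the turn about the tool's y in rad, then the closure, from 0 (fully open) to 1 (shut). In form: [[[dx, dy, dz], twist, grip], ...]. A call has 1 to 20 rows; each row is the pose to reach, as a shift and turn from the pose measured when the call began, along the tool's axes at that moment; what a row does not reach only later rows make up. A row lasts 1/10 s, in which the tool goes at most 50 mm and 8.59 degrees, less where a joint would pass 70% of its speed; a pose out of reach is approached as far as the arm can. A call with a gripper value outside its range is refused whole. The fingers move at their own pace and stop on an object; "squeeze" is the grip in N (left out, the last holds). Time passes only in rows, so rows that repeat a pose let the fingers close. It gives the time, the measured TCP pose, the force and the opening at its end, in the units of the state.
- manip.read_state(): the state, without advancing time (a new reading comes with each control period).
- manip.camera(name): name is "side" or "top" or "wrist"; returns the picture (384x512x3 uint8, red, green, blue); there is no depth.
- manip.camera_params(name): a dict with "K" (3x3 intrinsics, pixels), "rvec" (rotation vector, rad) and "tvec" (3), from world to camera coordinates, as OpenCV has them. Camera axes: x right, y down, z forward; pixel columns grow to the right and rows downward; lengths in mm; the calibration is good to about 2 mm. A picture is of the moment at which its call begins: read the wrist's pose just before it. camera_params takes no time and is no camera call; for the wrist camera it gives the pose at the moment of the call.
- manip.sign_off(): hands the job in, once; it reports no verdict.
The state is a dict: "clock": time; "joints": joint angles; "qd": joint speeds; "effort": joint torques, N m; "eef_pos": TCP position; "eef_rot": TCP orientation; "wrist_force": force on the tool from outside, world axes, zero at the start; "moment": the same for the moment, N m; "finger_gap": finger opening in mm.
Only numpy, scipy, OpenCV 4.12 (cv2) and the standard library are available. Lean on these libraries where they do the work, as an engineer would, in place of code of your own. Each camera call takes 0.05 s, during which the arm holds its last target. There are 200 camera calls.

TASK

Let the blue glass globe roll down into the beech base at the front of its lane: with the fingers, press down the red paddle of the rocking lever on the blue globe's side until its gate lifts clear and the globe has rolled out, then let go so that the gate drops shut again. Keep the amber globe behind its gate, do not touch either globe, and leave the tin, the bear, the weathervane and the loose base as they stand.

Things in the scene. Friction and masses are not known exactly. Their poses are not given: they have to be found in the camera images.
- feeder: Two-lane wooden globe feeder, fixed, 225 x 290 mm, walls 66 mm high. Origin on the shelf, between the lanes, at the gate line. x points up the sloping lanes: globes roll to -x. Left lane y = +40 mm, right -40. Each lane has a brass rocking lever along y on its own side: pivot bracket (120 mm high) at y = +/-130, inner end with copper gate tongue over the lane, outer end with red paddle at +/-215.
- blue_globe_center (a point): Centre of the blue glass globe, a ball 44 mm across, 80 g; at the start it leans on the gate of one of the two lanes, 25 mm from the gate line and about 68 mm above the shelf. Freed, it reaches the beech base in under 1 s.
- amber_globe_center (a point): Centre of the amber glass globe, a ball 44 mm across; at the start it leans on the gate of the other lane.
- left_paddle (a point): Red paddle of the left lever, 46 x 50 x 6 mm (feeder x, y, z), on the feeder +y side. Origin: centre of its top face, 119 mm above the shelf at rest; z is that face's upward normal. The lever's pivot runs along feeder x, 85 mm inboard (feeder -y) and 11 mm below this origin; the paddle tilts with the lever and its centre goes down about 42 mm at the stop.
- right_paddle (a point): Red paddle of the right lever, 46 x 50 x 6 mm (feeder x, y, z), on the feeder -y side. Origin: centre of its top face, 119 mm above the shelf at rest; z is that face's upward normal. The lever's pivot runs along feeder x, 85 mm inboard (feeder +y) and 11 mm below this origin; the paddle tilts with the lever and its centre goes down about 42 mm at the stop.
- left_lever (a joint): Angle of the left lever (rad): 0 at rest with its gate down, growing as its paddle goes down, hard stop at 0.5. Its gate clears a globe from about 0.4. A spring returns it to 0 when let go; at the paddle it takes about 2 N to start and about 4 to 5 N when fully down.
- right_lever (a joint): Angle of the right lever (rad): 0 at rest with its gate down, growing as its paddle goes down, hard stop at 0.5. Its gate clears a globe from about 0.4. A spring returns it to 0 when let go; at the paddle it takes about 2 N to start and about 4 to 5 N when fully down.
- left_seat (a point): Centre that a globe has when it rests in the round beech base (50 mm across, 34 mm dished mouth) at the low front end of the left lane; fixed in the feeder, 112 mm from the gate line towards feeder -x.
- right_seat (a point): Centre that a globe has when it rests in the round beech base (50 mm across, 34 mm dished mouth) at the low front end of the right lane; fixed in the feeder, 112 mm from the gate line towards feeder -x.
- tin: Screw-top tin canister, 68 mm across, 84 mm high, loose bystander. Origin: centre of its underside; z up.
- bear: White ceramic bear cub, about 60 mm across, 81 mm high, loose bystander. Origin: centre of its underside; z up.
- vane: Copper weathervane figure (bird on an arrow) on a dark foot 52 mm across, 104 mm high, arrow 86 mm long along its y; loose bystander. Origin: centre of its underside; z up.
- spare_base: Turned beech base, 64 mm across, 30 mm high, loose bystander. Origin: centre of its underside; z up.

How it is judged (in metres and radians):
On the way:
1. the fingers press down the paddle on the blue globe's side until its gate is clear (lever past 0.3 rad) (((value of joint left_lever above 0.3 rad and contact force between the fingers and left_lever_c2 above 0.3 N and y of blue_globe_center in the frame of feeder above 0 m) or (value of joint right_lever above 0.3 rad and contact force between the fingers and right_lever_c2 above 0.3 N and y of blue_globe_center in the frame of feeder below 0 m))), for 0.1 s.
At the end, for the whole second after the job is handed in: The blue globe rests in the beech base of its lane (centre within 8 mm of the seat point, still), the amber globe is still behind its gate, both levers are back at rest (under 0.04 rad), and the four bystanders stand upright within 15 mm of where they were ((distance between blue_globe_center and left_seat below 0.008 m or distance between blue_globe_center and right_seat below 0.008 m) and linear speed of blue_globe below 0.02 m/s and x of amber_globe_center in the frame of feeder above 0.018 m and z of amber_globe_center in the frame of feeder below 0.085 m and value of joint each of left_lever, right_lever below 0.04 rad and distance of each of tin, bear, vane, spare_base from where it was at the start of the episode below 0.015 m and angle between each of tin, bear, vane, spare_base's own z axis and vertical below 0.15 rad); the robot touches nothing.
It fails at once if the hand or arm touches the blue globe (contact force between any of the fingers, the arm and blue_globe above 0.2 N).
It fails at once if the hand or arm touches the amber globe (contact force between any of the fingers, the arm and amber_globe above 0.2 N).
It fails at once if the amber globe is let past its gate (x of amber_globe_center in the frame of feeder below 0.01 m).
It fails at once if the tin, bear, weathervane or loose base is shifted by more than 15 mm, lifted or tipped (distance of any of tin, bear, vane, spare_base from where it was at the start of the episode above 0.015 m or angle between any of tin, bear, vane, spare_base's own z axis and vertical above 0.15 rad).
It also fails if it takes over 29 s, if anything falls off the work surface, if the arm or the gripper's body presses on something with over 40 N, if the wrist force passes 120 N, or if a joint passes its speed limit or range.

## Working session

There is one attempt and no reset: what is moved stays moved. The work goes in short steps, Python scripts to look and compute and a tool call to move; the robot and the scene stay as the last step left them, time stands still between calls to the robot, and variables do not carry over. Pictures are saved under pics/ and viewed, about 8 in all and at most 12, crops included, and the job is handed in when it is done.

Besides the shell and the picture viewer there is one more tool, called as a command line: name --argument value ..., lists and objects as JSON in quotes. play_rows: Moves the arm, as the interface text tells. Its arguments: {"type":"object","properties":{"series":{"type":"array","items":{"type":"array"}},"squeeze":{"type":"number"}},"required":["series"]}

```bash
mkdir -p pics
python3 - <<'E'
from cell import manip
import cv2,numpy as np
s=manip.read_state();print(s)
for n in("top","side"):
    p=manip.camera_params(n);print(n,p)
    cv2.imwrite(f"pics/{n}0.png",manip.camera(n)[:,:,::-1])
E
```

```text
{'clock': 0.0, 'joints': array([-1.23962748e+00,  3.00470375e-01,  1.52162347e+00,  2.39176366e-05,
        1.32072124e+00, -6.65913832e-02]), 'qd': array([-0.00074554,  0.00122375, -0.00180845,  0.00066921,  0.00032568,
        0.00278882]), 'effort': array([-6.75796782e-04, -5.31808412e+01, -3.52740920e+01,  7.08032283e-02,
        2.43821600e-02, -1.43544225e-04]), 'eef_pos': array([ 212.94976673, -506.75864599,  180.06882475]), 'eef_rot': array([-1.57201451e+00,  1.04458693e-04, -2.74383842e+00]), 'wrist_force': array([-0.40106341, -0.12079855,  0.10620598]), 'moment': array([ 0.01186119, -0.05123123,  0.04376345]), 'finger_gap': 93.81627353801014}
top {'K': array([[499.55980515,   0.        , 260.58930834],
       [  0.        , 499.55980515, 190.06074391],
       [  0.        ,   0.        ,   1.        ]]), 'rvec': array([ 2.16305262, -2.18578992,  0.06639861]), 'tvec': array([  35.06357267,  554.61498777, 1163.75066186])}
side {'K': array([[444.59686464,   0.        , 259.00642366],
       [  0.        , 444.59686464, 189.69730121],
       [  0.        ,   0.        ,   1.        ]]), 'rvec': array([ 0.92804955, -2.4802374 ,  1.04357011]), 'tvec': array([ 422.5309396 ,  296.01823136, 1001.90382557])}
```

View pics/top0.png

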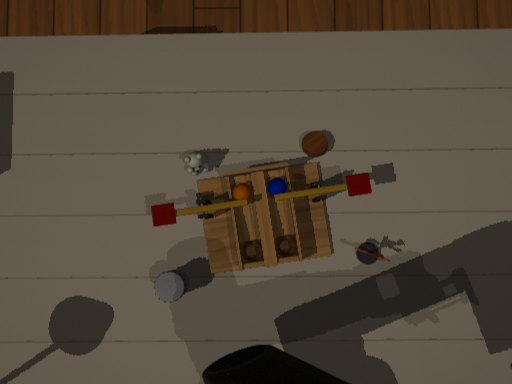

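View pics/side0.png

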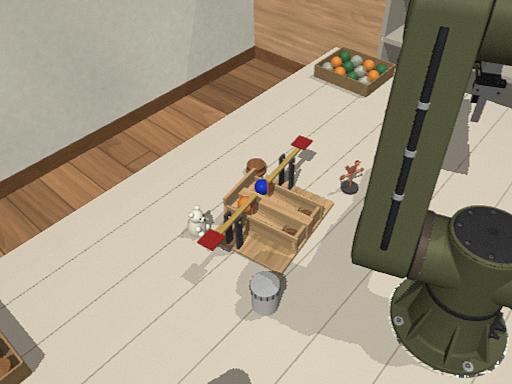

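The top view has blue at (277,187) and its paddle at (359,184), which is the right side. Amber is at (242,192) and its paddle at (164,215). The spare base is at (315,144) and the vane at (368,253). In the side view the right paddle is at (302,143). Next I'll triangulate these.

```bash
cat > h.py <<'E'
import cv2,numpy as np
from scipy.spatial.transform import Rotation as Ro
def P(p): 
    R=cv2.Rodrigues(p["rvec"])[0]; return p["K"]@np.c_[R,p["tvec"]]
def blobs(im,col):
    h=cv2.cvtColor(im,cv2.COLOR_RGB2HSV)
    if col=="red": m=cv2.inRange(h,(0,200,70),(4,255,255))|cv2.inRange(h,(174,200,70),(180,255,255))
    else: m=cv2.inRange(h,(112,170,60),(128,255,255))
    n,_,st,c=cv2.connectedComponentsWithStats(m)
    return [(c[i].round(1),st[i].tolist()) for i in range(1,n) if st[i,4]>40]
def tri(pa,a,pb,b):
    X=cv2.triangulatePoints(P(pa),P(pb),np.float64(a),np.float64(b)).ravel();X=X[:3]/X[3]
    r=[np.linalg.norm((lambda v:v[:2]/v[2])(P(p)@np.r_[X,1])-q) for p,q in((pa,a),(pb,b))]
    return X.round(1),np.round(r,1)
def ray(p,uv,z):
    R=cv2.Rodrigues(p["rvec"])[0];C=-R.T@p["tvec"];d=R.T@np.linalg.inv(p["K"])@np.r_[uv,1]
    return (C+d*(z-C[2])/d[2]).round(1)
E
python3 - <<'E'
from cell import manip
from h import *
T,S=manip.camera_params("top"),manip.camera_params("side")
ti=cv2.imread("pics/top0.png")[:,:,::-1];si=cv2.imread("pics/side0.png")[:,:,::-1]
for c in("red","blue"):print(c,blobs(ti,c),blobs(si,c))
bt,bs=[sorted(blobs(i,"red"),key=lambda b:-b[1][4])[:2] for i in(ti,si)]
k=lambda b:b[0][0]
bt.sort(key=k);bs.sort(key=k)
X=[tri(T,a[0],S,b[0]) for a,b in zip(bt,bs)];print("paddles",X)
d=X[1][0]-X[0][0];print(np.linalg.norm(d))
print("blue",tri(T,blobs(ti,"blue")[0][0],S,blobs(si,"blue")[0][0]))
for n,uv in dict(base=(315,144),vane=(368,253),vtipR=(388,260)).items():print(n,ray(T,uv,30 if n=="base" else 60))
s=manip.read_state();R=Ro.from_euler("xyz",s["eef_rot"]).as_matrix();print(R.round(3))
E
```

```text
red [(array([358.1, 184. ]), [346, 173, 25, 23, 429]), (array([162.9, 214.2]), [151, 203, 24, 23, 410])] [(array([207.4, 244.5]), [198, 239, 22, 12, 45])]
blue [(array([275.2, 186.8]), [268, 180, 16, 16, 190])] [(array([260.6, 186.5]), [255, 180, 12, 15, 136])]
paddles [(array([500. , 246.8, 101.1]), array([1.4, 1.7]))]Traceback (most recent call last):
  File "<stdin>", line 10, in <module>
IndexError: list index out of range
```

```bash
sed -i 's/(0,200,70),(4,255/(0,190,60),(7,255/; s/(174,200,70)/(172,190,60)/' h.py
python3 - <<'E'
from cell import manip
from h import *
T,S=manip.camera_params("top"),manip.camera_params("side")
ti=cv2.imread("pics/top0.png")[:,:,::-1];si=cv2.imread("pics/side0.png")[:,:,::-1]
bt,bs=[blobs(i,"red") for i in(ti,si)];print(bt,bs)
hs=cv2.cvtColor(np.ascontiguousarray(si),cv2.COLOR_RGB2HSV);print(hs[143,296:308].tolist())
print("blue",tri(T,blobs(ti,"blue")[0][0],S,blobs(si,"blue")[0][0]))
print("R paddle hand",tri(T,(358.5,184.3),S,(301.5,143)),"L",tri(T,(163.5,214.7),S,(210.5,240.5)))
print([ray(T,uv,119) for uv in((358.5,184.3),(163.5,214.7))])
for n,uv in dict(base=(315,144),vane=(368,253),vtipR=(388,260)).items():print(n,ray(T,uv,30 if n=="base" else 60))
s=manip.read_state();R=Ro.from_euler("xyz",s["eef_rot"]).as_matrix();print(R.round(3))
E
```

```text
[(array([358.1, 183.9]), [346, 173, 25, 23, 447]), (array([162.8, 214.1]), [151, 203, 24, 23, 427])] [(array([301.3, 142.6]), [292, 136, 20, 14, 127]), (array([210.6, 239.4]), [198, 230, 27, 21, 250])]
[[2, 196, 151], [1, 184, 151], [1, 188, 153], [2, 193, 151], [1, 194, 150], [1, 184, 154], [1, 200, 148], [2, 196, 151], [1, 193, 151], [1, 189, 150], [1, 192, 149], [0, 201, 147]]
blue (array([558.9,  -4.2,  71.5]), array([0.4, 0.4]))
R paddle hand (array([ 558.7, -185.3,  115. ]), array([0.4, 0.4])) L (array([497. , 241.4, 113.6]), array([0.5, 0.6]))
[array([ 557.6, -185.1,  119. ]), array([496. , 239.6, 119. ])]
base [ 662.3 -100.8   30. ]
vane [ 406.3 -213.3   60. ]
vtipR [ 390.1 -258.    60. ]
[[-0.922 -0.     0.387]
 [-0.387  0.001 -0.922]
 [-0.    -1.    -0.001]]
```

Paddle spacing measures 429 mm against the stated 430, and blue comes out at feeder y of about -36, so it's on the right lever. I'll shut the fingers and move to above the right paddle at about (558,-185).

play_rows --series '[[[-0.044, 0, -0.016], 0, 1], [[-0.088, 0, -0.032], 0, 1], [[-0.132, 0, -0.048], 0, 1], [[-0.176, 0, -0.064], 0, 1], [[-0.22, 0, -0.08], 0, 1], [[-0.264, 0, -0.096], 0, 1], [[-0.308, 0, -0.112], 0, 1], [[-0.352, 0, -0.128], 0, 1], [[-0.396, 0, -0.146], 0, 1], [[-0.43, 0.01, -0.158], 0, 1], [[-0.443, 0.03, -0.163], 0, 1], [[-0.443, 0.035, -0.163], 0, 1], [[-0.443, 0.035, -0.163], 0, 1], [[-0.443, 0.035, -0.163], 0, 1]]' --squeeze 10

```text
clock: 1.5
eef_pos: [557.8, -185.9, 146.2]
eef_rot: [-1.571, 0.0, -2.745]
wrist_force: [0.2, -0.5, 1.1]
finger_gap: 0.8
```

Run:
```python
from cell import manip
from h import *
s=manip.read_state();print(s["clock"],s["eef_pos"],s["eef_rot"],s["finger_gap"],s["wrist_force"])
a=manip.camera("top");b=manip.camera("side");w=manip.camera("wrist")
T,S=manip.camera_params("top"),manip.camera_params("side")
c=lambda im,x,y:cv2.resize(im[y:y+120,x:x+130],None,fx=3,fy=3,interpolation=cv2.INTER_CUBIC)
o=np.hstack([c(b,235,80),cv2.resize(w,(400,300)).copy() if 0 else cv2.copyMakeBorder(cv2.resize(w,(400,300)),0,60,0,0,0)])
cv2.imwrite("pics/above.png",o[:,:,::-1])
```

```text
1.5 [ 557.84182301 -185.87275894  146.15109702] [-1.57125736e+00  4.51865705e-04 -2.74486092e+00] 0.8369822876549876 [ 0.21961976 -0.49105965  1.1358713 ]
```

View pics/above.png

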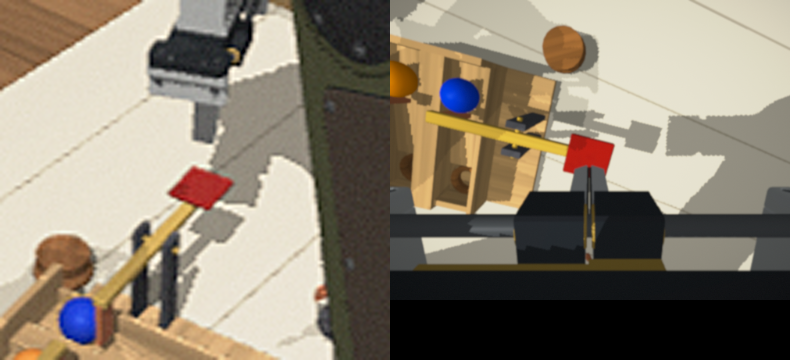

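The crop shows the shut fingertips over the paddle, with the tip at about (205,140) and the paddle at (200,188). I'll press down and watch the force.

play_rows --series '[[[0, 0.01, 0], 0, 1], [[0, 0.02, 0], 0, 1], [[0, 0.026, 0], 0, 1], [[0, 0.031, 0], 0, 1], [[0, 0.036, 0], 0, 1], [[0, 0.041, 0], 0, 1], [[0, 0.046, 0], 0, 1], [[0, 0.05, 0], 0, 1], [[0, 0.054, 0], 0, 1], [[0, 0.058, 0], 0, 1], [[0, 0.058, 0], 0, 1]]'

```text
clock: 2.75
eef_pos: [558.1, -185.9, 88.0]
eef_rot: [-1.571, 0.001, -2.745]
wrist_force: [0.0, -1.8, 1.6]
finger_gap: 0.3
```

Run:
```python
from cell import manip
from h import *
s=manip.read_state();print(s["clock"],s["eef_pos"],s["wrist_force"])
b=manip.camera("side");w=manip.camera("wrist")
c=lambda im,x,y:cv2.resize(im[y:y+120,x:x+130],None,fx=3,fy=3,interpolation=cv2.INTER_CUBIC)
o=np.hstack([c(b,225,110),cv2.copyMakeBorder(cv2.resize(w,(400,300)),0,60,0,0,0)])
cv2.imwrite("pics/press.png",o[:,:,::-1])
```

```text
2.75 [ 558.14782411 -185.86103263   88.04184603] [ 0.0162625  -1.83172894  1.6207305 ]
```

View pics/press.png

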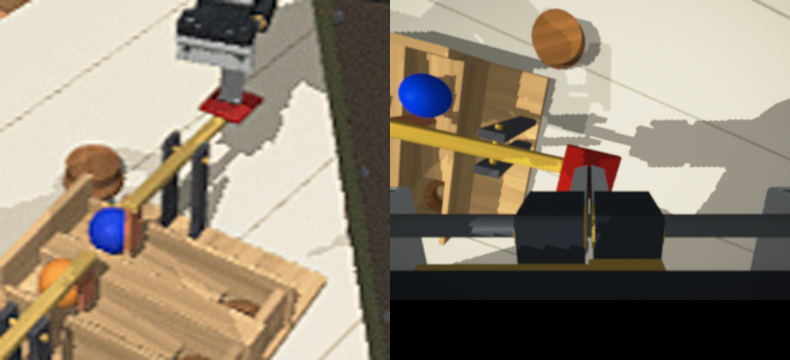

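The paddle is down and tilted, but blue is still behind the gate. The force is low, so I'll keep pressing.

play_rows --series '[[[0, 0.003, 0], 0, 1], [[0, 0.006, 0], 0, 1], [[0, 0.009, 0], 0, 1], [[0, 0.009, 0], 0, 1], [[0, 0.009, 0], 0, 1], [[0, 0.009, 0], 0, 1]]'

```text
clock: 3.45
eef_pos: [558.2, -185.9, 79.5]
eef_rot: [-1.571, 0.001, -2.745]
wrist_force: [0.7, -1.4, 1.4]
finger_gap: 0.6
```

```bash
cat > l.py <<'E'
from cell import manip
from h import *
s=manip.read_state();print(s["clock"],s["eef_pos"],s["wrist_force"])
t=manip.camera("top");b=manip.camera("side")
bt,bs=[max(blobs(i,"blue"),key=lambda q:q[1][4],default=None) for i in(t,b)];print(bt,bs)
if bt and bs:
    X,r=tri(manip.camera_params("top"),bt[0],manip.camera_params("side"),bs[0]);d=X-[527,27,0]
    print("blue",X,r,"feeder xy",d[:2]@[.99,.1435],d[:2]@[-.1435,.99])
import sys
c=lambda im,x,y:cv2.resize(im[y:y+130,x:x+130],None,fx=3,fy=3,interpolation=cv2.INTER_CUBIC)
cv2.imwrite(sys.argv[1],np.hstack([c(b,225,120),c(t,210,150)])[:,:,::-1])
E
python3 l.py pics/p2.png
```

```text
3.45 [ 558.22728037 -185.85681007   79.54365209] [ 0.6899137  -1.40612257  1.44888788]
(array([275.2, 186.6]), [267, 179, 18, 17, 215]) (array([260.4, 186.5]), [255, 180, 12, 15, 130])
blue [559.4  -4.2  71.2] [0.4 0.4] feeder xy 27.59879999999998 -35.5374
```

View pics/p2.png

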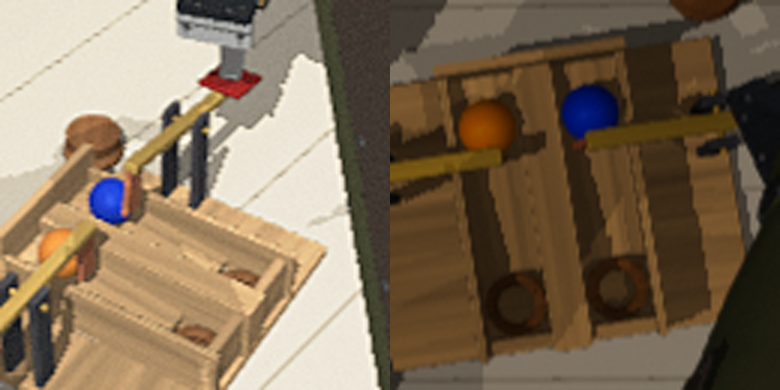

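The gate tongue is rising but hasn't cleared, so I'll go on in small steps.

play_rows --series '[[[0, 0.002, 0], 0, 1], [[0, 0.004, 0], 0, 1], [[0, 0.005, 0], 0, 1], [[0, 0.005, 0], 0, 1], [[0, 0.005, 0], 0, 1], [[0, 0.005, 0], 0, 1]]'

```text
clock: 4.15
eef_pos: [558.2, -185.7, 74.5]
eef_rot: [-1.571, 0.001, -2.745]
wrist_force: [0.6, 0.7, 3.0]
finger_gap: 0.4
```

```bash
python3 l.py pics/p3.png
```

```text
4.15 [ 558.20275407 -185.73800769   74.52827478] [0.55722727 0.72113892 3.01722294]
(array([274.6, 187.4]), [267, 180, 17, 17, 201]) (array([261. , 187.3]), [255, 180, 14, 15, 126])
blue [557.2  -3.2  70.3] [0.2 0.2] feeder xy 25.564300000000046 -34.231700000000004
```

Blue has started to move slightly, so I'll press a little more.

play_rows --series '[[[0, 0.002, 0], 0, 1], [[0, 0.004, 0], 0, 1], [[0, 0.004, 0], 0, 1], [[0, 0.004, 0], 0, 1], [[0, 0.004, 0], 0, 1], [[0, 0.004, 0], 0, 1]]'

```text
clock: 4.85
eef_pos: [558.3, -185.8, 70.6]
eef_rot: [-1.571, 0.001, -2.745]
wrist_force: [1.3, 2.1, 3.1]
finger_gap: 0.2
```

```bash
python3 l.py pics/p4.png
```

```text
4.85 [ 558.26710762 -185.75457087   70.58284448] [1.2577225  2.07012901 3.12202553]
(array([274.4, 188.3]), [267, 182, 17, 15, 183]) (array([262.1, 188.3]), [256, 181, 15, 15, 130])
blue [554.7  -3.2  68. ] [0.2 0.2] feeder xy 23.089300000000044 -33.87295
```

View pics/p4.png

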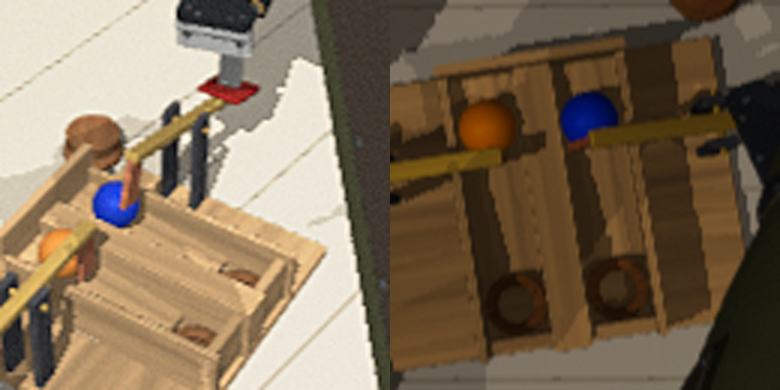

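The tongue now holds only the upper part of the ball, which is creeping under it. I'll continue towards the stop.

play_rows --series '[[[0, 0.002, 0], 0, 1], [[0, 0.004, 0], 0, 1], [[0, 0.005, 0], 0, 1], [[0, 0.005, 0], 0, 1], [[0, 0.005, 0], 0, 1], [[0, 0.005, 0], 0, 1], [[0, 0.005, 0], 0, 1]]'

```text
clock: 5.65
eef_pos: [558.2, -185.8, 65.6]
eef_rot: [-1.571, 0.001, -2.745]
wrist_force: [0.5, 0.5, 2.5]
finger_gap: 0.3
```

```bash
python3 l.py pics/p5.png
```

```text
5.65 [ 558.23152294 -185.81065476   65.55941845] [0.47135124 0.53176808 2.47036712]
(array([273.8, 190.8]), [268, 186, 15, 13, 110]) (array([266.3, 190.3]), [259, 183, 15, 14, 135])
blue [546.4  -4.1  65.3] [1.8 1.9] feeder xy 14.743149999999979 -33.5729
```

play_rows --series '[[[0, 0.002, 0], 0, 1], [[0, 0.004, 0], 0, 1], [[0, 0.004, 0], 0, 1], [[0, 0.004, 0], 0, 1], [[0, 0.004, 0], 0, 1], [[0, 0.004, 0], 0, 1], [[0, 0.004, 0], 0, 1], [[0, 0.004, 0], 0, 1], [[0, 0.004, 0], 0, 1], [[0, 0.004, 0], 0, 1]]'

```text
clock: 6.75
eef_pos: [558.3, -185.8, 61.6]
eef_rot: [-1.571, 0.001, -2.745]
wrist_force: [0.9, 0.5, 4.6]
finger_gap: 0.7
```

```bash
python3 l.py pics/p6.png
```

```text
6.75 [ 558.26367403 -185.80493665   61.59387275] [0.85820344 0.5075642  4.59752384]
(array([284.9, 246.9]), [277, 239, 17, 17, 230]) (array([305.4, 209.3]), [298, 205, 15, 10, 99])
blue [421.4 -25.6  57. ] [0.1 0.1] feeder xy -112.09210000000003 -36.9204
```

View pics/p6.png

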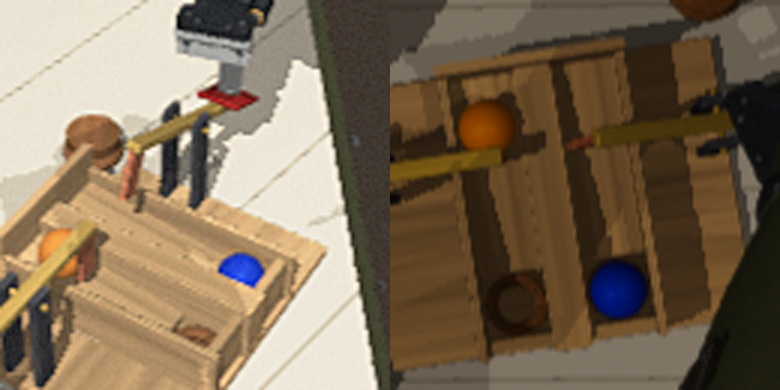

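Blue is in its base at feeder x of about -112, and amber is still behind its gate. Now I'll let go by moving straight up.

play_rows --series '[[[0, -0.006, 0], 0, 1], [[0, -0.014, 0], 0, 1], [[0, -0.022, 0], 0, 1], [[0, -0.03, 0], 0, 1], [[0, -0.038, 0], 0, 1], [[0, -0.046, 0], 0, 1], [[0, -0.054, 0], 0, 1], [[0, -0.062, 0], 0, 1], [[0, -0.075, 0], 0, 1], [[0, -0.095, 0], 0, 1], [[0, -0.12, 0], 0, 1], [[0, -0.14, 0], 0, 1], [[0, -0.14, 0], 0, 1], [[0, -0.14, 0], 0, 1], [[0, -0.14, 0], 0, 1], [[0, -0.14, 0], 0, 1]]'

```text
clock: 8.45
eef_pos: [557.7, -185.7, 200.5]
eef_rot: [-1.572, -0.0, -2.745]
wrist_force: [-0.0, -0.4, -0.3]
finger_gap: 0.3
```

```bash
sed -i 's/^cv2.imwrite/print("red",blobs(t,"red"),blobs(b,"red"))\ncv2.imwrite/' l.py; python3 l.py pics/end.png
```

```text
8.45 [ 557.73419534 -185.7217532   200.49898011] [-0.03667206 -0.42991265 -0.28225202]
(array([284.9, 246.9]), [277, 239, 17, 17, 230]) (array([305.4, 209.3]), [298, 205, 15, 10, 99])
blue [421.4 -25.6  57. ] [0.1 0.1] feeder xy -112.09210000000003 -36.9204
red [(array([162.9, 214.1]), [151, 203, 25, 23, 433])] [(array([301.4, 142.6]), [292, 136, 20, 14, 123]), (array([210.5, 239.6]), [198, 230, 26, 21, 225])]
```

View pics/end.png

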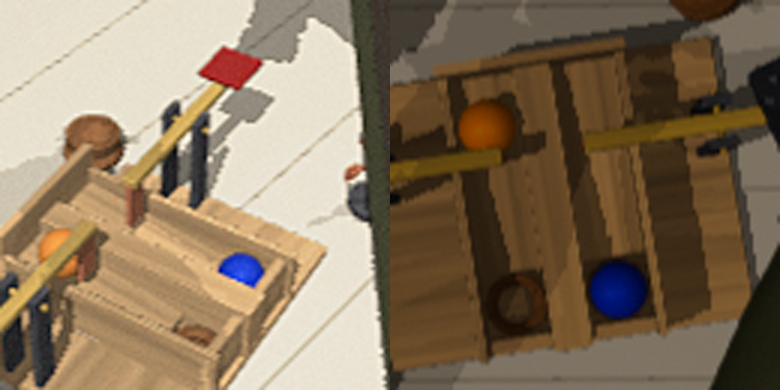

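The right paddle is back at its starting pixel: (301.4,142.6) now, (301.3,142.6) before. Blue is still in its base, amber hasn't moved, and the hand is clear.

```bash
python3 -c "
from cell import manip
print(manip.sign_off())"
```

```text
the job is handed in; nothing more can be done
None
```

The blue globe is in the beech base of the right lane, and I handed the job in at about 8.5 s. I pressed the right paddle with the shut fingers until the gate cleared, waited for the globe to roll out, then lifted straight up.

**Last checks:**
- **Blue globe:** it sits at feeder x ≈ -112 mm, y ≈ -37 mm, and its pixel position was the same in two looks 1.7 s apart.
- **Levers:** the right paddle is back at its starting pixel to within 0.1 px in the side view. The left paddle is also where it started.
- **Amber globe:** it is still behind its gate.
- **Hand:** the fingers are about 80 mm above the paddle, and the wrist force reads about zero.

**Disagreements and gaps:**
- **Press depth:** the globe only went free with the fingertips between 66 and 62 mm above the shelf. I had expected about 80 mm from the stated geometry, so I pressed in small steps. The highest upward force I read was about 4.6 N.
- **Lever angle:** I did not measure it directly. I judged the gate clear because the globe rolled out.
- **Blue globe y:** it measured -34 to -37 mm, against the stated -40 mm.
- **Bystanders:** the loose base looks unmoved, and I only glimpsed the weathervane at the edge of the last picture. I did not re-check the tin or the bear, though the hand never went near them.

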